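# Slide the plated slate onto the pass

## Robot

A 6-joint arm with a two-finger parallel gripper is mounted at the origin on the work surface. World frame = base frame: x ahead of the robot, y to its left, z up, the work surface at z = 0. Lengths are in m, angles in rad, forces in N, time in s.
With the tool pointing down it reaches from about 0.3 to 0.775 m from the base axis. Payload 14.6 kg.
Tool frame: the origin (TCP) lies midway between the tips of the shut fingers; the grasp point (between the pads) lies bot.tcp_to_grasp behind it (bot.tcp_to_grasp is the distance from the TCP to the grasp point, in m); z points along the fingers, y is the direction in which the jaws open and shut (so a half turn about z gives the same grasp; the last joint's range is limited). The gripper opens to 94 mm and grips with 3 to 60 N. Pads are 16 mm wide; open, the fingers measure 119 mm over their backs; the gripper's body (75 mm by 177 mm) begins 78 mm behind the grasp point.
Start: joints at [-1.249, 0.3, 1.521, -0, 1.321, -0.067], TCP at [0.208, -0.509, 0.205] pointing down, gripper open.
Joint ranges: [-3.03, 3.03], [-0.79, 2.21], [0.23, 2.52], [-1.04, 4.18], [0, 3.07], [-2.55, 2.55]. Speed limits (rad/s): [2.22, 2.22, 2.57, 3.14, 3.14, 3.14].

## Interface

Orientations are given as a rotation vector (axis times angle).
In Python, from workcell import bot gives the robot as it stands. Calls block until the motion is done:
- bot.reach(position, orientation): joint-space move of the TCP to a pose.
- bot.line_to(position, rotation=None, vel=0.15, max_force=None): straight line of the TCP; rotation=None keeps the orientation; vel is the mean speed in m/s. With max_force (N) it stops when the force on the tool has changed by that much, and returns True; else False.
- bot.movej(angles): joint-space move.
- bot.ungrasp() and bot.clamp(): open the fingers fully, or close them until they stop; the grip force is fixed at half the most.
- bot.sleep(seconds).
- bot.solve_ik(position, orientation): joint angles nearest the present ones, or None.
- bot.get_image(name): name is "scene" or "top" or "wrist"; returns (picture, depth): 420x560x3 uint8, blue, green, red; 420x560 float32, m along the optical axis (not along the pixel's ray), 0 where there is no reading.
- bot.calibration(name): a dict with "mtx" (3x3 intrinsics, pixels), "extrinsics" (4x4, takes a point from camera to world coordinates). Camera axes: x right, y down, z forward; pixel columns grow to the right and rows downward; lengths in m; the calibration is good to about 2 mm. A picture is of the moment at which its call begins: read the wrist's pose just before it. calibration takes no time and is no camera call; for the wrist camera it gives the pose at the moment of the call.
A pose or a line that the arm cannot do raises bot.Unreachable and nothing moves.
- bot.sign_off(): hands the job in, once; it reports no verdict.
Readings, each from a call of its own:
- bot.current_time_s(): time.
- bot.current_joints(): joint angles.
- bot.current_dq(): joint speeds.
- bot.current_effort(): joint torques, N m.
- bot.current_ee_pos(): TCP position.
- bot.current_eef_rot(): TCP orientation.
- bot.current_ft_force(): force on the tool from outside, world axes, zero at the start.
- bot.current_moment(): the same for the moment, N m.
- bot.current_finger_gap(): finger opening in m.
Only numpy, scipy, OpenCV 4.12 (cv2) and the standard library are available. Lean on these libraries where they do the work, as an engineer would, in place of code of your own. Each camera call takes 0.05 s, during which the arm holds its last target. There are 200 camera calls.

## Task

Slide the top slate, with the ramekin riding on it, sideways off the stack until it is clear of the stack and wholly on the wooden stand, without lifting it or disturbing the slates below. Then push it back along the stand until it sits square and fully home against the brass backstop, press it there with about 8 N for a second (the backstop must never get more than 20 N), and leave it there, against the stop. Do not touch the ramekin, and leave the cup, jar and shaker where they are.

Things in the scene. Friction and masses are not known exactly. Their poses are not given: they have to be found in the camera images.
- plinth: low fixed steel block under the stack, 150 (x) x 124 (y) x 20 mm high, on the counter. Origin: centre of its underside; z up; x points away from the robot (yaw up to 0.22 rad), y along the row of stands. Both stands have its yaw; their centres lie 170 mm to its +y and -y sides (23 mm free between block and stand); which is on which side varies.
- pass_stand: fixed wooden stand with the brass backstop: top 230 (x, from -100 to +130 mm of its origin) x 170 mm (y), its flat upper face 54 mm above the counter, i.e. 2 mm below the underside of the top slate on the stack. Origin: at counter level, in line (y) with the stand's middle; axes as the plinth's (+x to the backstop). The front (-x) and both side edges are open.
- backstop: two guides on the stand's sides and the brass bar (21 mm high, along y) clamped on them. Origin: fixed, 54 mm above the stand's; NOT the bar. The bar's near face, a sprung steel strip (gives 3 mm under 0.1 to 0.5 N, then rigid), is anywhere 70 to 98 mm in +x of it, square to x, unmeasured: see or feel it. Slate home: strip fully in, slate centre at 13 to 41 mm. Over 20 N breaks it.
- slate1: top slate of the stack: dark square stone slate, 120 x 120 x 12 mm, 0.32 to 0.5 kg, carrying the ramekin; too wide to grasp. Origin: centre of its underside, 56 mm above the counter at the start; edges along its x and y axes, within 0.03 rad of the plinth's. Smooth: sliding it takes about 0.8 to 4 N (varies unseen; fingers that bear down add drag); what is pushed beyond that goes into the backstop.
- ramekin: small white open ramekin, 64 mm across, 34 mm high, 0.11 to 0.2 kg, standing loose near the middle of the top slate, carried along by friction. Origin: centre of its underside.
- cup_stand: the other stand: white top with a grey rail, size and axes as the wooden one's, occupied by the cup. Not to be used.
- cup: terracotta cup, 60 mm across, 50 mm high, loose, near the middle of the white stand. Origin: centre of its underside.
- jar: amber jar, 56 mm across, 85 mm high, loose on the counter beyond the end of the row. Origin: centre of its underside.
- shaker: steel shaker, 48 mm across, 88 mm high, loose on the counter beyond the end of the row. Origin: centre of its underside.
- slate2: second slate of the stack, counted from the top, same size as the top one, loose; stacked only roughly true (edges up to about 6 mm and 0.06 rad off the next one's). Origin: centre of its underside, 44 mm above the counter.
- slate3: third slate of the stack, counted from the top, same size as the top one, loose; stacked only roughly true (edges up to about 6 mm and 0.06 rad off the next one's). Origin: centre of its underside, 32 mm above the counter.
- slate4: lowest slate of the stack, counted from the top, same size as the top one, loose; stacked only roughly true (edges up to about 6 mm and 0.06 rad off the next one's). Origin: centre of its underside, 20 mm above the counter.
There are look-alikes about, which are no part of the job. Leave any blue, green or purple look-alike of the slate1 alone.

How it is judged:
On the way, in this order (a step that is already met when the one before it is completed fails the run):
1. the top slate has been slid clear of the stack and is carried by the wooden stand alone, not yet against its backstop (contact force between slate1 and slate2 below 0.1 N and contact force between slate1 and pass_stand above 1 N and y of slate1 in the frame of pass_stand between -0.04 and 0.04 m and contact force between slate1 and backstop below 0.5 N), for 0.1 s.
2. the slate is pressed home against the backstop with 2 to 20 N (x of slate1 in the frame of pass_stand above 0.01 m and y of slate1 in the frame of pass_stand between -0.025 and 0.025 m and z of slate1 in the frame of pass_stand between 0.051 and 0.057 m and angle between the x axis of slate1 and the x axis of pass_stand, either way round below 0.035 rad and angle between slate1's own z axis and vertical below 0.03 rad and contact force between slate1 and backstop above 2 N), for 0.3 s.
At the end, for the whole second after the job is handed in: Top slate flat, at rest, on the wooden stand (within 25 mm of the middle, sideways), touching the sprung strip of the backstop and turned under 0.035 rad from it; ramekin upright (0.08 rad), at rest, within 25 mm of the slate's centre; other slates within 8 mm of their starts (x of slate1 in the frame of pass_stand above 0.01 m and y of slate1 in the frame of pass_stand between -0.025 and 0.025 m and z of slate1 in the frame of pass_stand between 0.051 and 0.057 m and angle between the x axis of slate1 and the x axis of pass_stand, either way round below 0.035 rad and angle between slate1's own z axis and vertical below 0.03 rad and contact force between slate1 and backstop above 0.15 N and linear speed of each of slate1, ramekin below 0.01 m/s and horizontal distance between ramekin and slate1 below 0.025 m and angle between ramekin's own z axis and vertical below 0.08 rad and distance of each of slate2, slate3, slate4 from where it was at the start of the episode below 0.008 m).
It fails at once if a slate left in the stack is shifted by more than 8 mm (distance of any of slate2, slate3, slate4 from where it was at the start of the episode above 0.008 m).
It fails at once if the top slate is lifted (more than 10 mm above where it lay) or tipped by more than 0.15 rad instead of slid (height (world z) of slate1 above 0.066 m or angle between slate1's own z axis and vertical above 0.15 rad).
It fails at once if the backstop is loaded with more than 20 N, or the robot presses on the top slate with more than 25 N (contact force between any of the fingers, the arm and slate1 above 25 N or contact force between slate1 and backstop above 20 N or contact force between backstop and the arm above 20 N or contact force between backstop and the fingers above 20 N).
It fails at once if the ramekin is touched by the robot, tips by more than 0.3 rad or comes more than 25 mm off the slate's centre (contact force between any of the fingers, the arm and ramekin above 0.3 N or angle between ramekin's own z axis and vertical above 0.3 rad or horizontal distance between ramekin and slate1 above 0.025 m).
It fails at once if the cup, jar or shaker is moved by more than 10 mm (distance of any of cup, jar, shaker from where it was at the start of the episode above 0.01 m).
It also fails if it takes over 70 s, if anything falls off the work surface, if the arm or the gripper's body presses on something with over 40 N, if the wrist force passes 120 N, or if a joint passes its speed limit or range.

## Working session

There is one attempt and no reset: what is moved stays moved. The work goes in short steps, each a Python script; the robot and the scene stay as the last script left them, time stands still between calls to the robot, and variables do not carry over. Pictures are saved under pics/ and viewed, about 8 in all and at most 12, crops included, and the job is handed in when it is done.

```bash
mkdir -p pics; ls
python3 - <<'E'
from workcell import bot
import cv2,numpy as np
for n in ("scene","top"):
    p,d=bot.get_image(n); cv2.imwrite(f"pics/{n}0.png",p); np.save(f"pics/{n}0.npy",d)
    c=bot.calibration(n); np.savez(f"pics/{n}cal.npz",**{k:np.array(v) for k,v in c.items()}); print(n,np.round(c["mtx"],1).tolist(),np.round(c["extrinsics"],3).tolist())
print(bot.current_time_s(),bot.current_ee_pos(),bot.current_eef_rot(),bot.tcp_to_grasp,bot.current_ft_force())
E
```

```text
pics
scene [[475.0, 0.0, 277.6], [0.0, 475.0, 199.8], [0.0, 0.0, 1.0]] [[0.426, 0.527, -0.735, 1.376], [0.905, -0.257, 0.34, -0.376], [-0.01, -0.81, -0.586, 0.774], [0.0, 0.0, 0.0, 1.0]]
top [[387.2, 0.0, 275.1], [0.0, 387.2, 209.4], [0.0, 0.0, 1.0]] [[-0.016, -0.998, 0.056, 0.48], [-1.0, 0.017, 0.024, -0.001], [-0.025, -0.055, -0.998, 0.97], [0.0, 0.0, 0.0, 1.0]]
0.1 [ 0.20842082 -0.50873995  0.20495389] [-3.08140793e+00 -6.06687935e-01  2.43452898e-04] 0.0188 [ 0.43511917  0.29233454 -0.58718497]
```

View pics/top0.png

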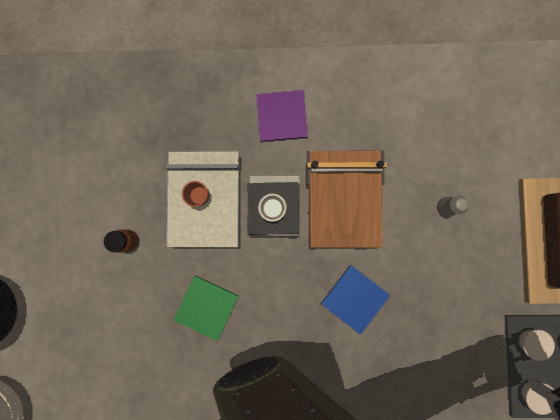

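View pics/scene0.png

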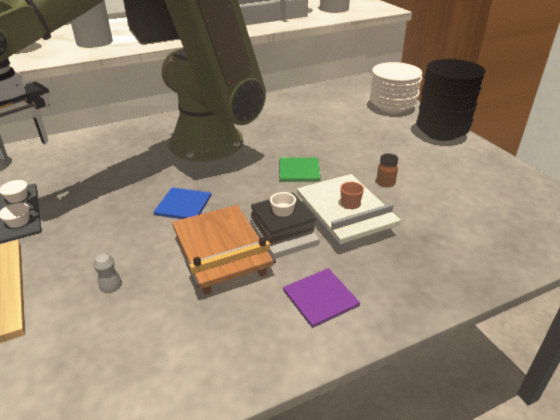

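Top view: candidates for the top slate are the dark square with the ramekin (273,208), purple (282,116), green (206,308) and blue (355,299). By the description it is the dark one on the stack at (273,208). The wooden stand is on the −y side (346,200), with its bar at row ~165. The cup is at (196,194) on the white stand, the jar at (120,241) and the shaker at (455,205). I'll measure and check one close crop.

```bash
cat > h.py <<'E'
import numpy as np,cv2
def ray(c,uv,z):
    K=np.array(c["mtx"]);E=np.array(c["extrinsics"]);uv=np.atleast_2d(np.asarray(uv,float))
    d=np.c_[(uv[:,0]-K[0,2])/K[0,0],(uv[:,1]-K[1,2])/K[1,1],np.ones(len(uv))]@E[:3,:3].T
    o=E[:3,3]; return o+d*((z-o[2])/d[:,2])[:,None]
def rect(mask):
    cs,_=cv2.findContours(mask,cv2.RETR_EXTERNAL,cv2.CHAIN_APPROX_NONE)
    return max(cs,key=cv2.contourArea)[:,0,:]
E
python3 - <<'E'
from h import *
p=cv2.imread("pics/top0.png");c=np.load("pics/topcal.npz")
hsv=cv2.cvtColor(p,cv2.COLOR_BGR2HSV)
roi=np.zeros(p.shape[:2],np.uint8)
def go(name,m,box,z):
    r=roi.copy();r[box[1]:box[3],box[0]:box[2]]=255
    k=rect(cv2.morphologyEx(m&r,cv2.MORPH_OPEN,np.ones((3,3))))
    w=ray(c,k,z)[:,:2]; (ce,sz,a)=cv2.minAreaRect((w*1000).astype(np.float32)); print(name,np.round(ce,1),np.round(sz,1),round(a,2),np.round(cv2.boxPoints((ce,sz,a))).tolist())
v=hsv[...,2]
print(v[208,236:312].tolist()); print(v[168:252,255].tolist())
go("slate",cv2.inRange(v,0,62),(243,170,303,240),.068)
go("wood",cv2.inRange(hsv,(3,90,60),(20,255,255)),(304,172,390,255),.054)
go("white",cv2.inRange(hsv,(0,0,130),(40,80,255)),(160,170,245,255),.054)
cv2.imwrite("pics/crop.png",cv2.resize(p[140:260,230:395],None,fx=4.8,fy=4.8,interpolation=cv2.INTER_CUBIC))
E
```

```text
[188, 171, 105, 66, 90, 119, 123, 118, 121, 122, 118, 113, 87, 71, 70, 69, 64, 72, 69, 68, 70, 72, 146, 203, 174, 111, 105, 154, 212, 213, 214, 213, 212, 212, 210, 213, 212, 213, 213, 211, 213, 213, 212, 213, 214, 188, 125, 108, 158, 195, 137, 72, 71, 71, 74, 68, 68, 72, 74, 73, 68, 72, 65, 92, 123, 123, 121, 121, 125, 122, 120, 117, 102, 75, 121, 148]
[118, 119, 119, 117, 122, 117, 120, 124, 165, 168, 170, 168, 169, 170, 161, 73, 67, 72, 75, 69, 70, 71, 71, 70, 67, 71, 69, 71, 65, 67, 70, 67, 71, 69, 74, 67, 72, 67, 70, 68, 68, 72, 66, 71, 73, 69, 70, 69, 67, 67, 65, 72, 69, 69, 71, 71, 70, 70, 69, 69, 73, 70, 71, 69, 70, 65, 44, 54, 70, 74, 120, 121, 119, 118, 121, 121, 117, 120, 118, 118, 120, 121, 121, 120]Traceback (most recent call last):
  File "<stdin>", line 11, in <module>
  File "<stdin>", line 7, in go
  File "h.py", line 8, in rect
    return max(cs,key=cv2.contourArea)[:,0,:]
           ~~~^^^^^^^^^^^^^^^^^^^^^^^^
ValueError: max() iterable argument is empty
```

Run:
```python
from h import *
p=cv2.imread("pics/top0.png");c=np.load("pics/topcal.npz")
hsv=cv2.cvtColor(p,cv2.COLOR_BGR2HSV)
roi=np.zeros(p.shape[:2],np.uint8)
def go(name,m,box,z):
    r=roi.copy();r[box[1]:box[3],box[0]:box[2]]=255
    k=rect(cv2.morphologyEx(m&r,cv2.MORPH_OPEN,np.ones((3,3))))
    w=ray(c,k,z)[:,:2]; (ce,sz,a)=cv2.minAreaRect((w*1000).astype(np.float32)); print(name,np.round(ce,1),np.round(sz,1),round(a,2),np.round(cv2.boxPoints((ce,sz,a))).tolist())
v=hsv[...,2]
go("slate",cv2.inRange(v,0,95),(243,170,303,234),.068)
go("wood",cv2.inRange(hsv,(3,90,60),(20,255,255)),(304,172,390,255),.054)
go("white",cv2.inRange(hsv,(0,0,130),(40,80,255)),(160,170,244,255),.054)
# side edges of slate1 by subpixel threshold crossings per row
def cross(line,th,i0,i1):
    for i in range(i0,i1,1 if i1>i0 else -1):
        j=i+(1 if i1>i0 else -1)
        if (line[i]-th)*(line[j]-th)<=0 and line[i]!=line[j]: return i+(j-i)*(line[i]-th)/(line[i]-line[j])
V=v.astype(float)
L=[(cross(V[r],95,256,240),r) for r in range(190,230)];R=[(cross(V[r],95,290,306),r) for r in range(190,230)]
T=[(q,cross(V[:,q],115,192,170)) for q in range(253,294)]
B=[(q,cross(V[:,q],57,225,245)) for q in range(253,294)]
def fit(P,ax,n):
    P=np.array([x for x in P if None not in x]);w=ray(c,P,.068)[:,:2]
    s=np.polyfit(w[:,1-ax],w[:,ax],1); res=w[:,ax]-np.polyval(s,w[:,1-ax]); g=abs(res)<.0015; s=np.polyfit(w[g,1-ax],w[g,ax],1)
    print(n,len(P),g.sum(),"slope",round(s[0],4),"mid",round(np.polyval(s,w[:,1-ax].mean()),4),"at",round(w[:,1-ax].mean(),4))
fit(L,1,"+y");fit(R,1,"-y");fit(T,0,"+x");fit(B,0,"-x")
cv2.imwrite("pics/crop.png",cv2.resize(p[140:260,230:395],None,fx=4.8,fy=4.8,interpolation=cv2.INTER_CUBIC))
```

```text
slate [535.1  25.7] [121.8 119.2] 89.1 [[475.0, -34.0], [594.0, -36.0], [596.0, 86.0], [476.0, 87.0]]
wood [ 528.3 -144.7] [171.3 177.5] 88.87 [[438.0, -229.0], [615.0, -232.0], [619.0, -61.0], [441.0, -57.0]]
white [536.8 195. ] [170.9 179.2] 89.01 [[446.0, 111.0], [625.0, 108.0], [628.0, 279.0], [449.0, 282.0]]
+y 40 38 slope -0.032 mid 0.0861 at 0.5313
-y 40 40 slope -0.0252 mid -0.0352 at 0.5292
+x 41 41 slope -0.0085 mid 0.5945 at 0.0246
-x 21 21 slope 0.1073 mid 0.4721 at 0.0364
```

View pics/crop.png

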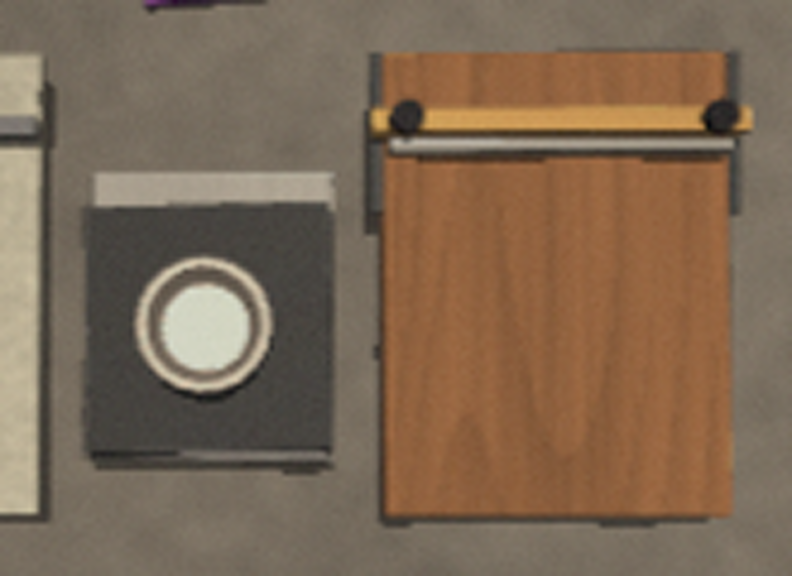

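The crop confirms the dark slate under the ramekin on the stack. The plinth rim shows behind it and a sliver of a lower slate in front, with the wooden stand and bar to its right. The slate's yaw is uncertain, so I'll take one wrist view from above.

```bash
cat >> h.py <<'E'
def rv(a):  # tool down, tool x at world angle a ; tool y at a-90deg
    return np.pi*np.array([np.cos(a/2),np.sin(a/2),0])
E
python3 - <<'E'
from h import *
from workcell import bot
for a in (0,np.pi/2,-np.pi/2,np.pi):
    for q in ([.53,.1,.0605],[.53,-.07,.0605],[.45,-.145,.0605],[.53,-.05,.36]):
        s=bot.solve_ik(q,rv(a-0.02)); print(round(a,2),q,None if s is None else np.round(s,2))
p0=bot.current_ee_pos()
bot.line_to([p0[0],p0[1],.35])
bot.reach([.48,-.06,.40],rv(-.02))
c=bot.calibration("wrist");p,d=bot.get_image("wrist");cv2.imwrite("pics/w1.png",p);np.save("pics/w1.npy",d)
np.savez("pics/w1cal.npz",**{k:np.array(v) for k,v in c.items()});print(np.round(c["extrinsics"],3),np.round(c["mtx"],1),bot.current_time_s(),bot.current_ft_force())
E
```

```text
0 [0.53, 0.1, 0.0605] [ 0.12  0.44  1.69 -0.    1.01  1.71]
0 [0.53, -0.07, 0.0605] [-0.2   0.43  1.71 -0.    1.    1.39]
0 [0.45, -0.145, 0.0605] [-0.39  0.31  1.88 -0.    0.95  1.2 ]
0 [0.53, -0.05, 0.36] [-0.16  0.19  1.3  -0.    1.65  1.43]
1.57 [0.53, 0.1, 0.0605] [ 0.12  0.44  1.69 -0.    1.01  0.14]
1.57 [0.53, -0.07, 0.0605] [-0.2   0.43  1.71 -0.    1.   -0.18]
1.57 [0.45, -0.145, 0.0605] [-0.39  0.31  1.88 -0.    0.95 -0.37]
1.57 [0.53, -0.05, 0.36] [-0.16  0.19  1.3  -0.    1.65 -0.14]
-1.57 [0.53, 0.1, 0.0605] None
-1.57 [0.53, -0.07, 0.0605] None
-1.57 [0.45, -0.145, 0.0605] None
-1.57 [0.53, -0.05, 0.36] None
3.14 [0.53, 0.1, 0.0605] [ 0.12  0.44  1.69 -0.    1.01 -1.43]
3.14 [0.53, -0.07, 0.0605] [-0.2   0.43  1.71 -0.    1.   -1.75]
3.14 [0.45, -0.145, 0.0605] [-0.39  0.31  1.88  0.    0.95 -1.94]
3.14 [0.53, -0.05, 0.36] [-0.16  0.19  1.3   0.    1.65 -1.71]
[[-0.02  -0.962 -0.271  0.56 ]
 [-1.     0.02   0.004 -0.062]
 [ 0.001  0.271 -0.963  0.579]
 [ 0.     0.     0.     1.   ]] [[298.    0.  274.5]
 [  0.  298.  208.3]
 [  0.    0.    1. ]] 3.175 [-0.20677687  0.76280902  0.12452848]
```

View pics/w1.png

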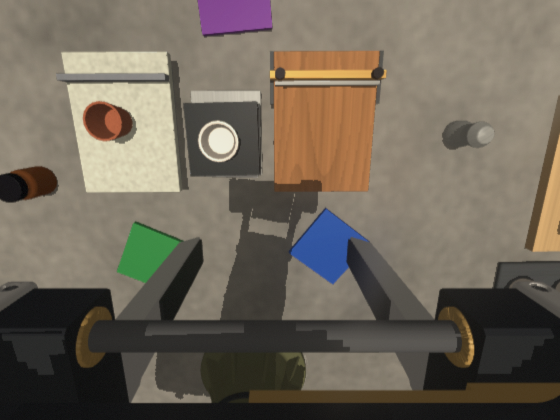

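Wrist view: slate1 spans cols 186–261 and rows 102–176, the wood cols 273–378 and rows 52–191, and the strip is at row ~83. I'll fit lines to these edges.

```bash
cat >> h.py <<'E'
def edge(p,c,p0,p1,z,half=5,n=60):
    """fit a line to the strongest gradient across the rough pixel segment p0-p1; world line at height z"""
    g=cv2.cvtColor(p,cv2.COLOR_BGR2Lab).astype(np.float32);g=cv2.GaussianBlur(g,(0,0),.8)
    p0,p1=np.array(p0,float),np.array(p1,float);t=(p1-p0)/np.linalg.norm(p1-p0);nn=np.array([-t[1],t[0]])
    s=np.arange(-half,half+.01,.25);P=[]
    for f in np.linspace(.06,.94,n):
        q=p0+f*(p1-p0)+s[:,None]*nn
        v=cv2.remap(g,q[:,:1].astype(np.float32),q[:,1:].astype(np.float32),cv2.INTER_LINEAR)[:,0]
        d=np.linalg.norm(v[4:]-v[:-4],axis=1);P.append(q[2+d.argmax()])
    w=ray(c,np.array(P),z)[:,:2]
    vx,vy,x,y=cv2.fitLine((w*1000).astype(np.float32),cv2.DIST_WELSCH,0,.01,.01).ravel()
    r=abs((w[:,0]*1000-x)*vy-(w[:,1]*1000-y)*vx)
    return np.array([x,y]),np.array([vx,vy]),np.median(r)
E
python3 - <<'E'
from h import *
def show(n,e):
    (x,v,r)=e; a=np.arctan2(v[1],v[0]); a=(a+np.pi/4)%(np.pi/2)-np.pi/4; print(n,np.round(x,1),"yaw",round(a,4),"res",round(r,2))
for img,S,W in (("w1",dict(back=((188,102),(261,102)),left=((184,104),(189,176)),right=((261,104),(261,175)),front=((189,177),(260,175))),
                 dict(left=((274,95),(274,191)),right=((378,95),(370,190)),front=((275,191),(369,191)),strip=((278,85),(378,85)))),
          ("top0",dict(back=((249,183),(299,182)),left=((248,185),(248.5,234)),right=((299,184),(299,233)),front=((249,234),(298,233))),
                 dict(left=((310,176),(310,247)),right=((382,176),(382,247)),front=((311,248),(382,248)),strip=((312,172),(382,172))))):
    p=cv2.imread(f"pics/{img}.png");c=np.load(f"pics/{img.replace('top0','top')}cal.npz");print(img)
    for k,(a,b) in S.items(): show("S "+k,edge(p,c,a,b,.068,4))
    for k,(a,b) in W.items(): show("W "+k,edge(p,c,a,b,.054 if k!="strip" else .060,4))
p=cv2.imread("pics/w1.png")
cv2.imwrite("pics/w1c.png",cv2.resize(p[80:195,170:390],None,fx=3.6,fy=3.6,interpolation=cv2.INTER_CUBIC))
E
```

```text
w1
S back [596.9  17.8] yaw 0.0044 res 0.39
S left [537.1  86.7] yaw 0.038 res 1.73
S right [529.6 -39.3] yaw -0.0554 res 0.32
S front [476.8  38.3] yaw -0.0223 res 0.41
W left [548.7 -60.7] yaw -0.0211 res 0.0
W right [ 515.5 -229.2] yaw -0.0165 res 0.42
W front [ 441.9 -144.8] yaw -0.0205 res 0.0
W strip [ 620.8 -129.9] yaw -0.0201 res 0.0
top0
S back [594.9   8.5] yaw 0.0171 res 0.32
S left [525.5  86.5] yaw -0.0425 res 0.38
S right [542.4 -36.4] yaw -0.0194 res 0.0
S front [467.7  26.9] yaw 0.0446 res 0.64
W left [531.1 -61.4] yaw -0.0002 res 0.43
W right [ 522.2 -229.3] yaw -0.0224 res 0.32
W front [ 436.5 -143.1] yaw -0.0147 res 0.0
W strip [ 619.2 -169.2] yaw -0.0199 res 0.0
```

View pics/w1c.png

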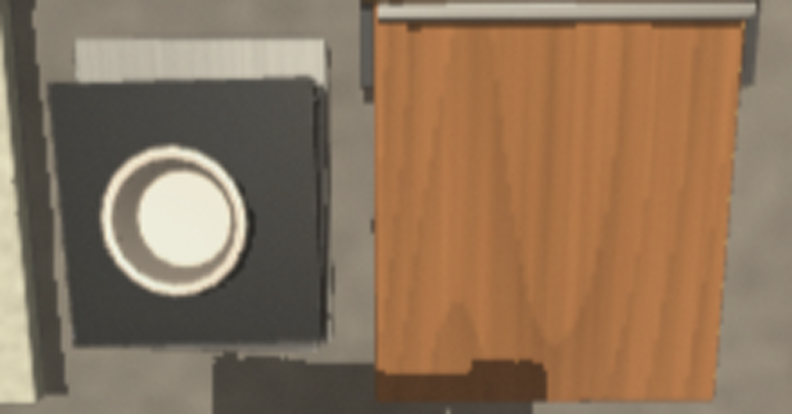

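Stand yaw is −0.0205. The stand origin is about (0.540, −0.145) and the strip about 80 mm ahead of it. Slate1's centre is about (0.536, 0.026), with yaw about +0.006. I'll check the guide's height, then go down beside the +y edge and feel for contact, with the fingers open and the jaws along x.

```bash
cat >> h.py <<'E'
PSI=-.0205; O=np.array([.540,-.145]); EX=np.array([np.cos(PSI),np.sin(PSI)]); EY=np.array([-EX[1],EX[0]])
def W(x,y,z): return np.r_[O+x*EX+y*EY,z]      # stand frame -> world
def S(p): d=np.asarray(p)[:2]-O; return np.array([d@EX,d@EY])
E
python3 - <<'E'
from h import *
from workcell import bot
d=np.load("pics/top0.npy");c=np.load("pics/topcal.npz");K=c["mtx"];E=c["extrinsics"]
for u,v in ((307,160),(308,178),(308,184),(384,178),(240,200),(273,190),(330,220),(330,165)):
    z=d[v,u];q=E[:3,:3]@np.array([(u-K[0,2])/K[0,0]*z,(v-K[1,2])/K[1,1]*z,z])+E[:3,3];print((u,v),np.round(q,4))
print("slate in stand",S([.536,.026]))
xs,ys=-.008,.171
bot.ungrasp()
R=rv(np.pi/2+PSI); y0=ys+.060+.019
bot.reach(W(xs,y0,.20),R)
bot.line_to(W(xs,y0,.09),vel=.1)
print("gap",bot.current_finger_gap(),bot.current_ft_force())
print("hit",bot.line_to(W(xs,y0,.0605),vel=.03,max_force=4),bot.current_ee_pos(),bot.current_ft_force(),bot.current_time_s())
E
```

```text
(307, 160) [ 0.6486 -0.0571  0.0483]
(308, 178) [ 0.6047 -0.0584  0.052 ]
(308, 184) [ 0.5907 -0.0583  0.0488]
(384, 178) [ 0.6007 -0.237   0.0558]
(240, 200) [ 0.5595  0.1106 -0.0021]
(273, 190) [0.5757 0.0249 0.0694]
(330, 220) [ 0.5039 -0.108   0.053 ]
(330, 165) [ 0.631  -0.1085  0.0747]
slate in stand [-0.00750441  0.17088208]
gap 0.09379811011133599 [-0.3563527   0.13692999 -0.10527266]
hit False [0.53724247 0.10512664 0.06069081] [1.10345636 0.00834603 0.63844745] 6.9167
```

```bash
cat >> h.py <<'E'
def F(bot,n=12):
    f=[]
    for _ in range(n): f.append(bot.current_ft_force()); bot.sleep(.01)
    return np.mean(f,0)
E
python3 - <<'E'
from h import *
from workcell import bot
f0=F(bot);print("f0",np.round(f0,2),bot.current_time_s())
y=.250
while y>.215:
    y-=.003
    bot.line_to(W(-.008,y,.0605),vel=.03); f=F(bot,6)-f0
    print(round(y,4),np.round(S(bot.current_ee_pos()),4),np.round(f,2))
    if f@np.r_[EY,0]>.8 and y<.236: break
p,d=bot.get_image("scene");cv2.imwrite("pics/s1.png",cv2.resize(p[150:290,150:400],None,fx=3,fy=3))
print(bot.current_time_s(),bot.current_ee_pos())
E
```

```text
f0 [-0.15 -0.01 -0.06] 7.0167
0.247 [-0.008   0.2469] [ 0.14  0.11 -0.36]
0.244 [-0.008   0.2439] [ 0.35 -0.09 -0.06]
0.241 [-0.008   0.2409] [0.01 0.26 0.35]
0.238 [-0.008   0.2379] [0.46 0.11 0.24]
0.235 [-0.008   0.2349] [0.43 0.17 0.01]
0.232 [-0.008   0.2318] [-0.04  0.03  0.09]
0.229 [-0.008   0.2289] [ 0.21 -0.13  0.17]
0.226 [-0.008   0.2259] [ 0.02 -0.16  0.04]
0.223 [-0.008   0.2229] [0.45 0.07 0.11]
0.22 [-0.008   0.2199] [-0.04 -0.04  0.21]
0.217 [-0.008   0.2169] [-0.15 -0.09  0.83]
0.214 [-0.008   0.2138] [-0.05  0.28  0.2 ]
10.6667 [0.53638375 0.06903232 0.06049269]
```

View pics/s1.png

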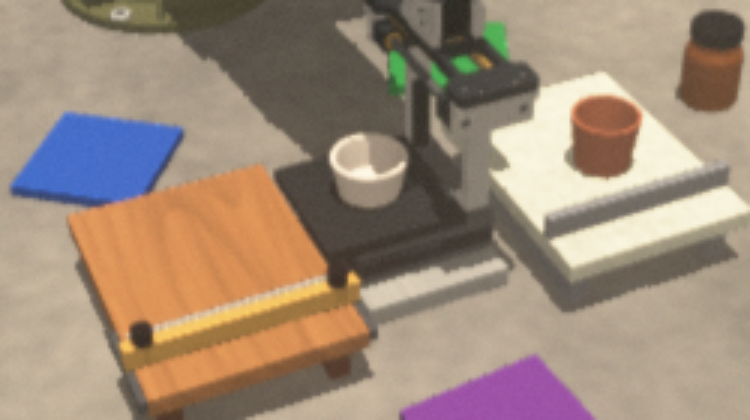

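The scene view shows the open fingers standing on slate2's level behind slate1, which has already moved a few mm towards the wooden stand. The ramekin is centred and the cup is untouched. I'll carry on pushing.

Run:
```python
from h import *
from workcell import bot
for y in (.19,.16,.13,.10,.073):
    h=bot.line_to(W(-.008,y,.0605),vel=.03,max_force=10); f=bot.current_ft_force()
    print(h,np.round(S(bot.current_ee_pos()),4),round(bot.current_ee_pos()[2],4),np.round(f,2))
    if h: break
p,d=bot.get_image("top");cv2.imwrite("pics/t2.png",cv2.resize(p[140:260,230:395],None,fx=4.8,fy=4.8,interpolation=cv2.INTER_CUBIC));cv2.imwrite("pics/t2r.png",p)
print(bot.current_time_s())
```

```text
False [-0.008  0.19 ] 0.0605 [-0.35 -0.18 -0.65]
False [-0.008  0.16 ] 0.0606 [-0.23 -0.   -0.22]
False [-0.0079  0.13  ] 0.0606 [0.08 0.05 0.2 ]
False [-0.0079  0.0999] 0.0606 [ 0.51 -0.25 -0.82]
False [-0.0081  0.0729] 0.0604 [ 0.26 -0.75  0.36]
16.1667
```

View pics/t2.png

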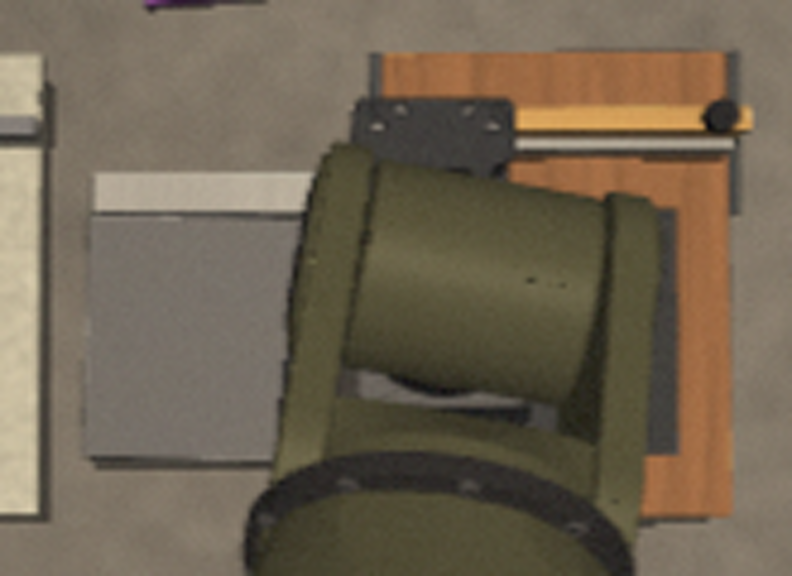

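Top view: the slate's −y edge is at crop col 678, 26 mm inside the wood edge at col 732, so it is about centred sideways. The pale slate2 left in the stack looks undisturbed. Next I'll withdraw, turn the jaws along y and go down in front of the −x edge.

Run:
```python
from h import *
from workcell import bot
bot.line_to(W(-.008,.090,.0605),vel=.05)
bot.line_to(W(-.008,.095,.25),vel=.12)
bot.reach(W(-.098,0,.25),rv(PSI))
c=bot.calibration("wrist");p,d=bot.get_image("wrist");cv2.imwrite("pics/w3.png",p)
np.savez("pics/w3cal.npz",**{k:np.array(v) for k,v in c.items()})
bot.line_to(W(-.098,0,.09),vel=.1)
print("hit",bot.line_to(W(-.098,0,.0585),vel=.03,max_force=4),bot.current_ee_pos(),bot.current_time_s())
```

```text
hit False [ 0.4421401  -0.14301499  0.05867779] 22.6083
```

View pics/w3.png

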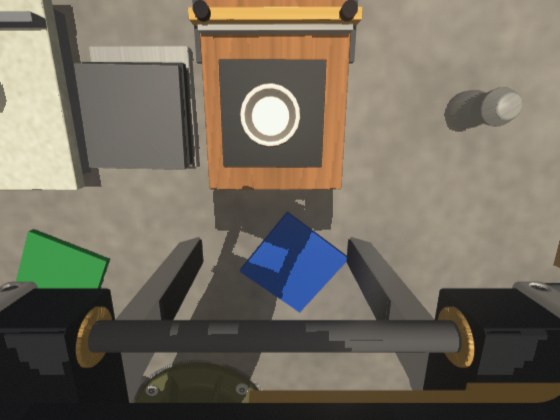

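Wrist view: slate1 is square and centred on the wood (cols 221–325, rows 59–167) with the ramekin in its middle. The strip is at row ~35 and the stack is intact. Next I'll push it home in small steps with force monitoring.

Run:
```python
from h import *
from workcell import bot
p=cv2.imread("pics/w3.png");c=np.load("pics/w3cal.npz")
for n,a,b,z in (("back",(222,59),(325,59),.066),("front",(222,168),(323,167),.066),("left",(221,61),(223,166),.066),("right",(325,61),(323,166),.066),("strip",(205,36),(350,36),.06)):
    x,v,r=edge(p,c,a,b,z,4);print(n,np.round(S(x/1000),4),np.round(v,3),round(r,2))
f0=F(bot,30);x=-.098;up=np.r_[-EX,0];log=[]
print("f0",np.round(f0,2))
while x<-.025:
    st=.002 if x<-.064 else .0003
    x+=st; hit=bot.line_to(W(x,0,.0585),vel=.02 if st>.001 else .01,max_force=6)
    f=F(bot,6)-f0; n=f@up; log.append((round(x*1000,1),round(n,2)))
    if hit or n>2.5: break
print(log,hit,np.round(f,2),np.round(S(bot.current_ee_pos()),4),bot.current_time_s())
```

```text
back [ 0.0525 -0.0018] [0.018 1.   ] 0.0
front [-0.068 -0.001] [0.021 1.   ] 0.21
left [-0.0066  0.0629] [ 1.    -0.018] 0.24
right [-0.0041 -0.0569] [ 1.    -0.023] 0.22
strip [0.0752 0.0123] [0.011 1.   ] 0.43
f0 [-0.05 -0.16  0.01]
[(-96.0, np.float64(-0.36)), (-94.0, np.float64(-0.13)), (-92.0, np.float64(0.13)), (-90.0, np.float64(0.2)), (-88.0, np.float64(0.08)), (-86.0, np.float64(-0.09)), (-84.0, np.float64(-0.05)), (-82.0, np.float64(0.08)), (-80.0, np.float64(-0.11)), (-78.0, np.float64(-0.22)), (-76.0, np.float64(0.5)), (-74.0, np.float64(0.26)), (-72.0, np.float64(0.11)), (-70.0, np.float64(0.36)), (-68.0, np.float64(0.01)), (-66.0, np.float64(0.14)), (-64.0, np.float64(-0.0)), (-63.7, np.float64(2.04)), (-63.4, np.float64(3.28))] False [-3.28  0.37  1.51] [-0.0635  0.    ] 28.5583
```

Force rose to 3.3 N at tcp x = −63.4 mm. The strip should still be about 10 mm off, so this is probably sliding friction, which shows up in the short steps. I'll continue with a higher limit.

Run:
```python
from h import *
from workcell import bot
f0=np.array([-.05,-.16,.01]);x=-.0634;up=np.r_[-EX,0];log=[]
while x<-.025:
    x+=.0004; bot.line_to(W(x,0,.0585),vel=.01,max_force=6)
    n=(F(bot,4)-f0)@up; log.append((round(x*1000,1),float(round(n,2))))
    if n>5.5: break
print(log,np.round(S(bot.current_ee_pos()),4),bot.current_time_s())
```

```text
[(-63.0, 2.38), (-62.6, 2.02), (-62.2, 2.15), (-61.8, 1.77), (-61.4, 2.1), (-61.0, 1.96), (-60.6, 2.0), (-60.2, 1.76), (-59.8, 1.61), (-59.4, 1.2), (-59.0, 1.59), (-58.6, 1.51), (-58.2, 1.5), (-57.8, 1.77), (-57.4, 1.94), (-57.0, 1.83), (-56.6, 1.54), (-56.2, 2.54), (-55.8, 1.73), (-55.4, 1.79), (-55.0, 1.15), (-54.6, 1.58), (-54.2, 1.66), (-53.8, 1.72), (-53.4, 1.92), (-53.0, 1.48), (-52.6, 1.83), (-52.2, 1.58), (-51.8, 1.74), (-51.4, 2.05), (-51.0, 1.96), (-50.6, 2.34), (-50.2, 2.37), (-49.8, 1.65), (-49.4, 2.28), (-49.0, 2.63), (-48.6, 2.08), (-48.2, 2.99), (-47.8, 4.94), (-47.4, 5.86)] [-0.0476 -0.    ] 39.8917
```

Friction is about 1.8 N. The strip adds about 0.4 N from −51 mm, and the stop is rigid from about −48 mm. I'll press to about 10 N at the tool (8 N at the stop) and hold.

Run:
```python
from h import *
from workcell import bot
f0=np.array([-.05,-.16,.01]);x=-.0474;up=np.r_[-EX,0];log=[]
while x<-.044:
    x+=.0002; bot.line_to(W(x,0,.0585),vel=.01)
    n=(F(bot,6)-f0)@up; log.append((round(x*1000,1),float(round(n,2))))
    if n>9.3: break
for _ in range(4): log.append(float(round((F(bot,30)-f0)@up,2)))
print(log,bot.current_ee_pos(),bot.current_time_s())
bot.line_to(W(-.060,0,.0585),vel=.02); bot.line_to(W(-.096,0,.0585),vel=.06); bot.line_to(W(-.098,0,.25),vel=.12)
c=bot.calibration("wrist");p,d=bot.get_image("wrist");cv2.imwrite("pics/w4.png",p)
for n,a,b,z in (("back",(222,47),(325,47),.066),):
    e=edge(p,c,a,b,z,4);print(n,np.round(S(e[0]/1000),4),np.round(e[1],3))
print(bot.current_time_s())
```

```text
[(-47.2, 6.98), (-47.0, 7.46), (-46.8, 7.63), (-46.6, 8.43), (-46.4, 8.67), (-46.2, 9.58), 9.6, 9.44, 9.56, 9.62] [ 0.49313441 -0.14414396  0.05846713] 42.6917
back [0.0609 0.0024] [0.019 1.   ]
46.0833
```

View pics/w4.png

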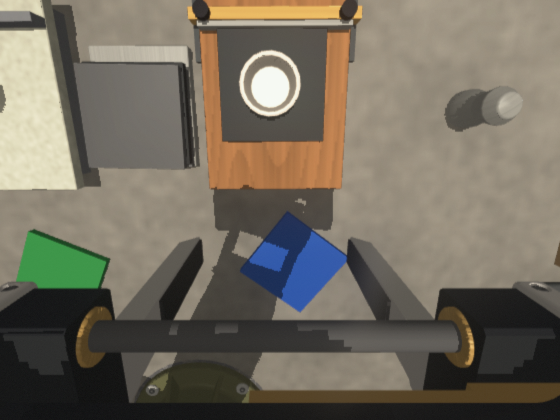

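Wrist view: slate1 (cols 218–326, rows 28–143) now touches the strip at row ~26. The ramekin is centred and upright, and the stack, cup stand and shaker are unmoved. I'll check the edges once more and hand in.

Run:
```python
from h import *
from workcell import bot
p=cv2.imread("pics/w4.png");c=bot.calibration("wrist")
for n,a,b in (("back",(220,28),(325,28)),("front",(221,143),(323,143)),("left",(219,32),(221,140)),("right",(326,32),(324,140))):
    e=edge(p,c,a,b,.066,4);print(n,np.round(S(e[0]/1000),4),np.round(e[1],4))
bot.sign_off()
```

```text
back [0.0843 0.0023] [0.0199 0.9998]
front [-0.0381 -0.0048] [0.0056 1.    ]
left [0.0226 0.0628] [ 0.9999 -0.0153]
right [ 0.017  -0.0572] [ 0.9999 -0.0133]
the job is handed in; nothing more can be done
```

I slid the top slate, with the ramekin on it, off the stack onto the wooden stand and pushed it home against the brass backstop. I then withdrew and handed the job in at about 46 s. I used two spread fingers for both pushes. `sign_off` gives no verdict, so I can't confirm it passed.

- **Press:** the tool held about 9.6 N for about 1.4 s. Sliding friction was about 1.8 N, so the stop got about 7.8 N. That split is inferred from the force readings, not measured at the stop.
- **Position:** in the last wrist picture the slate touches the strip, with its centre about x = +23 mm and y = +3 mm in the stand's frame.
- **Squareness:** three edges agree with the stand's yaw to within 0.007 rad. The front-edge fit is 0.015 rad off. All are inside the 0.035 limit.
- **Everything else:** the ramekin looks centred and upright, and I saw no movement of the lower slates or the shaker. The cup and jar were out of the last view, so I did not check them again.
- **Disagreements:** the 2 mm steps showed almost no friction at rest, while the 0.3–0.4 mm steps showed about 1.8 N. I used the fine-step value. In the final picture, the first back-edge fit (61 mm) started from a wrong row, and I replaced it with the later one (84 mm).

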